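Put the handlebar shifter in fourth for hub set-up

ROBOT

A 7-joint arm with a two-finger parallel gripper is mounted at the origin on the work surface. World frame = base frame: x ahead of the robot, y to its left, z up, the work surface at z = 0. Lengths are in m, angles in rad, forces in N, time in s.
With the tool pointing down it reaches from about 0.425 to 0.925 m from the base axis. Payload 6.8 kg.
Tool frame: the origin (TCP) lies on the front face of the gripper's body, between the roots of the fingers; the fingertips stand 73 mm ahead of it and the grasp point (between the pads) lies 54 mm ahead of it (env.nose_length is the distance from the TCP to the fingertips, in m); z points along the fingers, y is the direction in which the jaws open and shut (so a half turn about z gives the same grasp; the last joint's range is limited). The gripper opens to 85 mm and grips with 20 to 120 N. Pads are 22 mm wide; open, the fingers measure 114 mm over their backs; the gripper's body (76 mm by 85 mm) begins 54 mm behind the grasp point. The pads swing forward as they close: fully open they stand 13 mm farther back than shut.
Start: joints at [-1.21, 0.477, 0.022, 1.555, -0.011, 1.109, -0.083], TCP at [0.305, 0.602, 0.304] pointing down, gripper open.
Joint ranges: [-2.96, 2.96], [-0.34, 2.1], [-1.41, 1.46], [0.24, 2.44], [-1.37, 4.51], [0.17, 1.92], [-2.96, 2.96]. Speed limits (rad/s): [2.39, 2.39, 3.14, 3.14, 3.14, 3.14, 3.14].

INTERFACE

Orientations are given as a unit quaternion [w, x, y, z].
In Python, from cell import env, kin, camera, calibration, job gives the robot as it stands. The module is installed in compiled form; this text tells all that it offers. Calls block until the motion is done:
- env.reach(position, orientation): joint-space move of the TCP to a pose.
- env.movel(position, velocity=0.15, rot=None, stop_force=None): straight line of the TCP; rot=None keeps the orientation; velocity is the mean speed in m/s. With stop_force (N) it stops when the force on the tool has changed by that much, and returns True; else False.
- env.goto_joints(angles): joint-space move.
- env.grip(opening, f_grip=None): finger opening in m; f_grip is the grip in N (None keeps the last); returns when the fingers have stopped.
- env.dwell(seconds).
- kin.inverse_kinematics(position, orientation): joint angles nearest the present ones, or None.
- env.get_state(): the state.
- camera(name): name is "scene" or "side" or "wrist"; returns (picture, depth): 400x640x3 uint8, blue, green, red; 400x640 float32, m along the optical axis (not along the pixel's ray), 0 where there is no reading.
- calibration(name): a dict with "fx", "fy", "cx", "cy" (pixels), "k1" (the pictures are not rectified: a ray, as slopes to the right and down, at radius r is drawn at 1 + k1 r^2 times it, then the intrinsics apply), "rvec" (rotation vector, rad) and "tvec" (3), from world to camera coordinates, as OpenCV has them. Camera axes: x right, y down, z forward; pixel columns grow to the right and rows downward; lengths in m; the calibration is good to about 2 mm. A picture is of the moment at which its call begins: read the wrist's pose just before it. calibration takes no time and is no camera call; for the wrist camera it gives the pose at the moment of the call.
A pose or a line that the arm cannot do raises env.PlanningError and nothing moves.
- job.job_done(): hands the job in, once; it reports no verdict.
The state is a dict: "time": time; "qpos": joint angles; "joint_velocities": joint speeds; "joint_torque": joint torques, N m; "tcp_pos": TCP position; "orientation": TCP orientation; "force": force on the tool from outside, world axes, zero at the start; "torque": the same for the moment, N m; "opening": finger opening in m.
Only numpy, scipy, OpenCV 4.12 (cv2) and the standard library are available. Lean on these libraries where they do the work, as an engineer would, in place of code of your own. Each camera call takes 0.05 s, during which the arm holds its last target.

TASK

The handlebar in the vice is waiting for its hub-gear cable, which is fitted and set with the shifter in fourth: swing the shifter's thumb lever right back, anticlockwise seen from above, to its slack stop (that is first) and let it rest there, then click it clockwise three notches, one at a time with about half a second's rest in each. Leave it clicked into fourth with your hand off it, and leave the loose things on the bench where they are.

Things in the scene. Friction and masses are not known exactly. Their poses are not given: they have to be found in the camera images.
- bar_vice: fixed: blue bench vice (base 136 mm across, jaws 100 mm wide, 129 mm high) that grips a bare flat handlebar by its upright steerer stub (top of its stem 194 mm above the bench). Origin on the bench under the steerer; x points to the front of the bike, so the rider's right half of the bar is at -y. Nothing on it moves but the shifter's thumb lever
- bar_middle (a point): middle of the handlebar's axis, 70 mm ahead (+x of bar_vice) of the steerer and 165 mm above the bench. The bar runs along bar_vice's y, 700 mm long, 32 mm thick in the middle, 22 mm from 95 mm out; grips and brake levers at both ends, none higher than 184 mm above the bench
- shifter_pod (a point): middle of the top of the shifter's round black pod, 50 mm across, 200 mm above the bench, fixed on top of the bar 150 mm to the right (-y of bar_vice) of its middle; the only shifter on the bar. Its barrel adjuster (top 194 mm above the bench) points inboard, within 40 mm of the pod's axis. The thumb lever turns flat on top of the pod, about the pod's upright axis
- lever_pivot (a point): on the lever's upright pivot axis: top of the screw head on its aluminium hub, 210.5 mm above the bench; the hub is 43 mm across, its flat top 207.5 mm above the bench
- lever_paddle (a point): middle of the upright black thumb paddle at the end of the lever, 47 mm from the pivot axis, 212 mm above the bench. It is 24 mm long along the arm, 10 mm thick across it (the way it swings), 26 mm tall (199 to 225 mm above the bench); push it on either flat side, or pinch it across its thickness from above. Where it passes over the bar, the bar's top is 177 mm above the bench
- index_lever (a joint): lever angle, rad: 0 at the slack stop (first), growing clockwise from above to 2.20 at the far stop (eighth). 8 notches 0.314 (18 deg) apart; fourth is 0.942. At 0 it points 200 deg anticlockwise from bar_vice's x (to the rider, a little outboard). A sprung detent holds each notch; 6 to 8 N at the paddle, most at the start of a click, takes it over; past half way it snaps on alone
- y_wrench: loose black three-armed hex wrench, 145 mm across, 14 mm high, lying on the bench; origin under its middle
- part_carton: loose small cardboard carton with a paper band, 105 x 75 x 38 mm, on the bench; origin under its middle
- grease_tub: loose white tub, 68 mm across, 62 mm high, on the bench; origin under its middle
- bolt_dish: loose shallow steel dish, 100 mm across, 26 mm high, on the bench; origin under its middle

How it is judged:
On the way, in this order (a step that is already met when the one before it is completed fails the run):
1. the lever rests against the slack stop (first) (value of joint index_lever below 0.09 rad and velocity of joint index_lever between -0.15 and 0.15 rad/s), for 0.2 s.
2. one click on: the lever rests in the second notch (value of joint index_lever between 0.204 and 0.424 rad and velocity of joint index_lever between -0.15 and 0.15 rad/s), for 0.2 s.
3. two clicks on: the lever rests in the third notch (value of joint index_lever between 0.518 and 0.738 rad and velocity of joint index_lever between -0.15 and 0.15 rad/s), for 0.2 s.
4. three clicks on: the lever rests in the fourth notch (value of joint index_lever between 0.832 and 1.052 rad and velocity of joint index_lever between -0.15 and 0.15 rad/s), for 0.2 s.
At the end, for the whole second after the job is handed in: The lever, let go, rests in the fourth notch (0.942 rad, within 0.06), having first rested at the slack stop and then for at least 0.2 s in the second, third and fourth notch in turn; the wrench, carton, tub and dish are within 30 mm of where they started (value of joint index_lever between 0.882 and 1.002 rad and velocity of joint index_lever between -0.1 and 0.1 rad/s and distance of each of y_wrench, part_carton, grease_tub, bolt_dish from where it was at the start of the episode below 0.03 m); the robot touches nothing.
It fails at once if a bystander on the bench was pushed away (more than 30 mm) (distance of any of y_wrench, part_carton, grease_tub, bolt_dish from where it was at the start of the episode above 0.03 m).
It also fails if it takes over 43 s, if anything falls off the work surface, if the arm or the gripper's body presses on something with over 40 N, if the wrist force passes 120 N, or if a joint passes its speed limit or range.

## Working session

There is one attempt and no reset: what is moved stays moved. The work goes in short steps, each a Python script; the robot and the scene stay as the last script left them, time stands still between calls to the robot, and variables do not carry over. Pictures are saved under pics/ and viewed, and the job is handed in when it is done.

```bash
mkdir -p pics; python3 - <<'E'
from cell import env, camera, calibration
import cv2
for n in ["scene","side","wrist"]:
    p,d=camera(n); cv2.imwrite(f"pics/{n}0.png",p)
    import numpy as np; np.save(f"pics/{n}0.npy",d)
    print(n,calibration(n))
print(env.get_state())
E
```

```text
scene {'fx': 459.61674972880473, 'fy': 459.61674972880473, 'cx': 314.98030651222473, 'cy': 195.84876377416614, 'k1': -0.13463083165847223, 'rvec': array([ 1.410141  ,  2.34177787, -0.73458058]), 'tvec': array([ 0.22187825, -0.31164742,  1.76512649])}
side {'fx': 430.09192415830836, 'fy': 430.09192415830836, 'cx': 307.82778818158545, 'cy': 199.80796331167147, 'k1': -0.036777938938579266, 'rvec': array([ 2.18590333, -0.27287949,  0.14169909]), 'tvec': array([-0.49597918,  0.17968572,  1.10993591])}
wrist {'fx': 334.6673101511089, 'fy': 334.6673101511089, 'cx': 315.5922207265444, 'cy': 199.14278202850818, 'k1': -0.062033534151881724, 'rvec': array([-2.44462621, -1.50160872, -0.23097971]), 'tvec': array([-0.67479845, -0.03926717,  0.37977482])}
{'time': 0.15, 'qpos': array([-1.21009366,  0.47764153,  0.02235798,  1.55616917, -0.01147091,
        1.10931034, -0.08310018]), 'joint_velocities': array([ 0.00132115, -0.00253058, -0.00040547, -0.0056585 , -0.00035703,
        0.00087061, -0.00037859]), 'joint_torque': array([ 3.03188914e-03, -5.96931517e+01,  1.61055375e+00, -2.81491381e+01,
        1.27312780e-02,  6.56859716e-03,  2.35778731e-05]), 'tcp_pos': array([0.30483574, 0.60187187, 0.30315153]), 'orientation': array([-9.89667462e-05,  2.32250422e-01,  9.72655772e-01, -6.92998578e-04]), 'force': array([ 1.13598334,  0.07610388, -0.32161997]), 'torque': array([-0.00333518,  0.04025296,  0.02092979]), 'opening': 0.0854552816641389}
```

View pics/scene0.png

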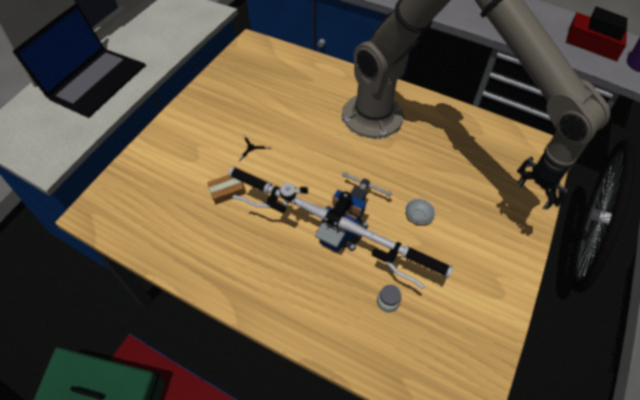

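View pics/side0.png

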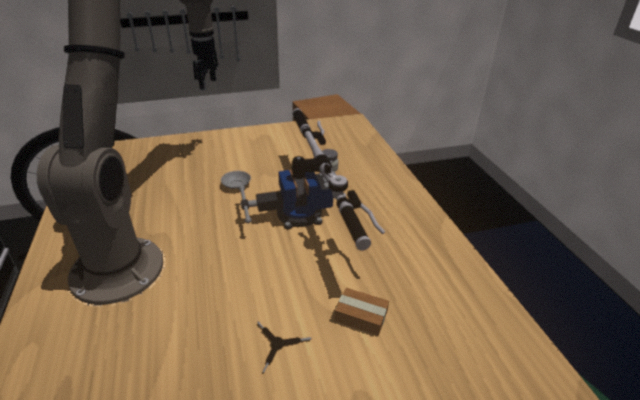

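View pics/wrist0.png

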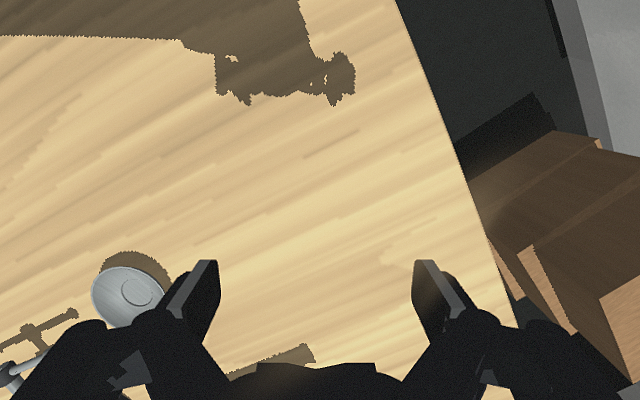

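```bash
cat > h.py <<'E'
import numpy as np, cv2
def px2w(c,uv,depth=None,z=None):
    R=cv2.Rodrigues(np.array(c["rvec"]))[0]; t=np.array(c["tvec"])
    xd=np.array([(uv[0]-c["cx"])/c["fx"],(uv[1]-c["cy"])/c["fy"]])
    x=xd.copy()
    for _ in range(30): x=xd/(1+c["k1"]*(x@x))
    o=-R.T@t; r=R.T@np.array([x[0],x[1],1])
    s=depth if depth is not None else (z-o[2])/r[2]
    return o+s*r
def w2px(c,P):
    R=cv2.Rodrigues(np.array(c["rvec"]))[0]; p=R@np.array(P)+c["tvec"]; x=p[:2]/p[2]
    x=x*(1+c["k1"]*(x@x)); return np.array([c["fx"]*x[0]+c["cx"],c["fy"]*x[1]+c["cy"]])
E
python3 - <<'E'
from cell import calibration
from h import *
for n,b in [("scene",(220,140,160,100)),("side",(270,140,160,100))]:
    p=cv2.imread(f"pics/{n}0.png");d=np.load(f"pics/{n}0.npy")
    x,y,w,h=b
    cv2.imwrite(f"pics/{n}0c.png",cv2.resize(p[y:y+h,x:x+w],None,fx=5,fy=5,interpolation=cv2.INTER_CUBIC))
c=calibration("scene"); d=np.load("pics/scene0.npy")
print(px2w(c,(288,190),z=.2075),px2w(c,(288,190),depth=d[190,288]))
for e in [(235,172),(449,271)]: print(px2w(c,e,z=.165))
c=calibration("side"); print(px2w(c,(338,183),z=.2075))
E
```

```text
[ 0.58543002 -0.02835151  0.2075    ] [ 0.58710994 -0.02723657  0.21030358]
[ 0.57710928 -0.22220189  0.165     ]
[0.58989664 0.46541095 0.165     ]
[ 0.57534308 -0.05122302  0.2075    ]
```

View pics/scene0c.png

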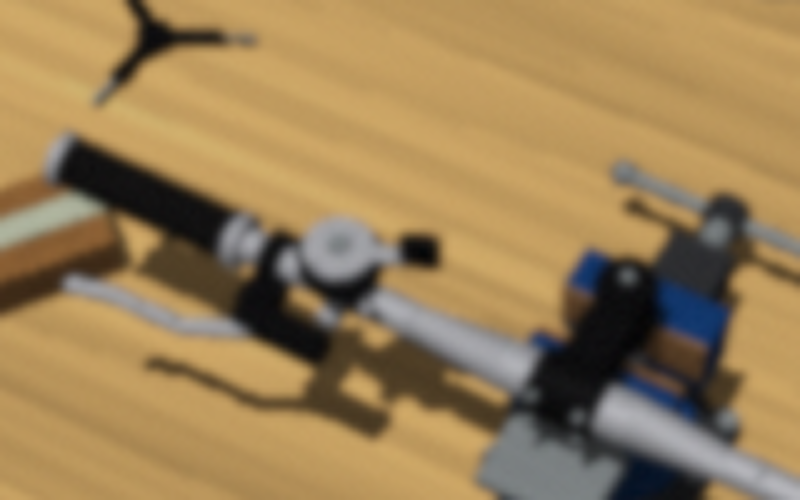

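View pics/side0c.png

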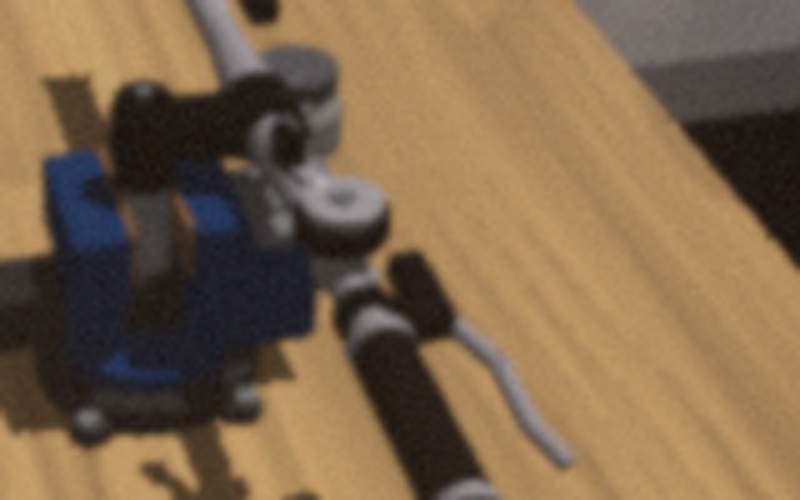

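```bash
cat >> h.py <<'E'
from scipy.spatial.transform import Rotation as Rot
def qdown(yang):
    "tool z down, tool y axis at world angle yang"
    y=np.array([np.cos(yang),np.sin(yang),0]); z=np.array([0,0,-1.]); x=np.cross(y,z)
    q=Rot.from_matrix(np.c_[x,y,z]).as_quat(); return np.r_[q[3],q[:3]]
E
python3 - <<'E'
from cell import calibration,env,kin
from h import *
c=calibration("scene")
P=px2w(c,(304,190),z=.212);H=px2w(c,(288,190),z=.2075);print(P,P-H,np.degrees(np.arctan2(*(P-H)[1::-1])))
s=env.get_state();q=s["orientation"];R=Rot.from_quat(np.r_[q[1:],q[0]]).as_matrix()
c=calibration("wrist");Rc=cv2.Rodrigues(c["rvec"])[0]
print("cam in tool",R.T@(-Rc.T@c["tvec"]-s["tcp_pos"]),"axes",R.T@Rc.T, env.nose_length)
piv=np.array([.581,-.028])
for a in range(80,220,10):
    ar=np.radians(a)
    p=np.r_[piv+.047*np.array([np.cos(ar),np.sin(ar)]),.274]
    for k in (90,-90):
        j=kin.inverse_kinematics(p,qdown(ar+np.radians(k)))
        print(a,k,None if j is None else np.round(j,2))
E
```

```text
[0.56692049 0.01349058 0.212     ] [-0.01850953  0.04184209  0.0045    ] 113.86298452175531
cam in tool [ 0.07738222  0.00076822 -0.06941254] axes [[-6.37587880e-04 -9.52910666e-01 -3.03250485e-01]
 [ 9.99999701e-01 -4.75000279e-04 -6.09907871e-04]
 [ 4.37143650e-04 -3.03250783e-01  9.52910684e-01]] 0.0726
80 90 [-0.14  0.37 -0.    1.8   0.    0.98  2.83]
80 -90 [-0.58  0.41  0.58  1.83 -0.27  0.98 -0.06]
90 90 [-0.98  0.71  1.28  1.87 -0.75  1.16 -2.57]
90 -90 [-0.57  0.39  0.55  1.85 -0.24  0.97  0.09]
100 90 [-0.99  0.69  1.28  1.89 -0.73  1.14 -2.4 ]
100 -90 [-0.55  0.37  0.53  1.86 -0.22  0.96  0.25]
110 90 [-1.    0.67  1.28  1.9  -0.72  1.13 -2.23]
110 -90 [-0.54  0.35  0.5   1.88 -0.21  0.96  0.41]
120 90 [-1.01  0.66  1.28  1.92 -0.71  1.12 -2.06]
120 -90 [-0.52  0.34  0.48  1.9  -0.19  0.95  0.57]
130 90 [-1.01  0.64  1.28  1.94 -0.7   1.11 -1.88]
130 -90 [-0.5   0.32  0.46  1.91 -0.18  0.95  0.74]
140 90 [-1.01  0.63  1.28  1.95 -0.69  1.1  -1.7 ]
140 -90 [-0.48  0.31  0.45  1.92 -0.16  0.94  0.92]
150 90 [-1.01  0.62  1.28  1.96 -0.68  1.09 -1.52]
150 -90 [-0.46  0.3   0.43  1.93 -0.15  0.94  1.09]
160 90 [-0.77  0.37  0.85  1.96 -0.34  0.96 -1.67]
160 -90 [-0.43  0.3   0.41  1.94 -0.14  0.93  1.27]
170 90 [-0.78  0.38  0.89  1.96 -0.36  0.96 -1.46]
170 -90 [-0.41  0.29  0.4   1.94 -0.14  0.93  1.45]
180 90 [-0.74  0.37  0.86  1.96 -0.34  0.96 -1.29]
180 -90 [-0.39  0.29  0.39  1.94 -0.14  0.93  1.64]
190 90 [-0.69  0.36  0.81  1.96 -0.32  0.95 -1.12]
190 -90 [-0.36  0.29  0.38  1.94 -0.13  0.93  1.83]
200 90 [-0.64  0.35  0.77  1.95 -0.3   0.95 -0.95]
200 -90 [-0.33  0.29  0.35  1.93 -0.12  0.94  2.01]
210 90 [-0.61  0.36  0.74  1.94 -0.29  0.95 -0.78]
210 -90 [-0.29  0.3   0.33  1.92 -0.12  0.94  2.19]
```

```bash
python3 - <<'E'
from cell import calibration,env,camera
from h import *
env.reach([.575,-.015,.385],qdown(np.radians(24)))
s=env.get_state();print(s["time"],s["tcp_pos"],s["qpos"])
c=calibration("wrist");p,d=camera("wrist")
cv2.imwrite("pics/w1.png",p);np.save("pics/w1.npy",d);np.save("pics/w1c.npy",c,allow_pickle=True)
E
```

```text
2.5583 [ 0.57515093 -0.01351249  0.3847111 ] [-0.55028134  0.26716168  0.57901128  1.72935685 -0.15638851  1.19173237
  0.49188054]
```

View pics/w1.png

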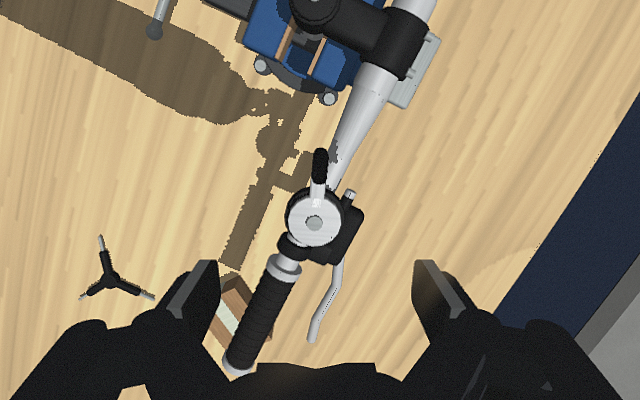

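The wrist view shows the hub screw at about (314,223), the black paddle at (320,165) and the bar running from the lower left to the upper right.

```bash
python3 - <<'E'
from h import *
p=cv2.imread("pics/w1.png");d=np.load("pics/w1.npy");c=np.load("pics/w1c.npy",allow_pickle=True).item()
x,y=270,130
cv2.imwrite("pics/w1c.png",cv2.resize(p[y:y+140,x:x+110],None,fx=4,fy=4,interpolation=cv2.INTER_CUBIC))
# all points from depth
pts={}
vv,uu=np.mgrid[130:280,250:400]
W=np.array([px2w(c,(u,v),depth=d[v,u]) for u,v in zip(uu.ravel(),vv.ravel())])
col=np.array([p[v,u].max() for u,v in zip(uu.ravel(),vv.ravel())])
m=(W[:,2]>.2155)&(W[:,2]<.232);print("paddle top",m.sum(),W[m].mean(0))
h=(W[:,2]>.2045)&(W[:,2]<.2145)&(col>110);cc,r=cv2.minEnclosingCircle(W[h][:,:2].astype(np.float32));print("hub",h.sum(),W[h].mean(0),cc,r)
P=W[m].mean(0)
H=px2w(c,(314,223),z=.2105);print("screw",H)
for q in (H[:2],):
    dd=P[:2]-q;print(np.linalg.norm(dd),np.degrees(np.arctan2(dd[1],dd[0])))
E
```

```text
paddle top 483 [0.56690747 0.01331358 0.22323341]
hub 2251 [ 0.58159071 -0.02883588  0.20725923] (0.5781518220901489, -0.013948658481240273) 0.03984218090772629
screw [ 0.58239235 -0.03129549  0.2105    ]
0.047220233161622126 109.1431195918015
```

View pics/w1c.png

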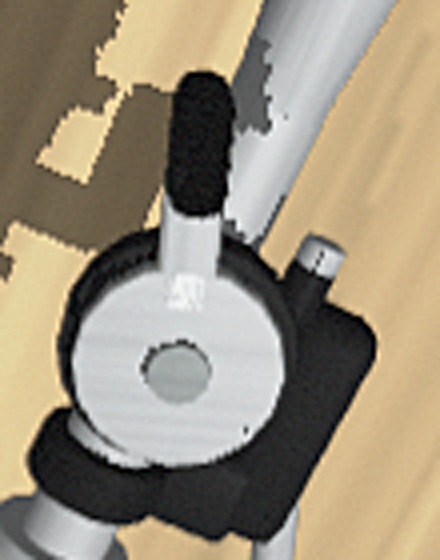

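```bash
cat >> h.py <<'E'
PIV=np.array([.5823,-.0312]); RAD=.049; Z0=199.1
def pose(adeg,z=.275):
    a=np.radians(adeg)
    return np.r_[PIV+RAD*np.array([np.cos(a),np.sin(a)]),z], qdown(a-np.pi/2)
E
python3 - <<'E'
from cell import calibration,env,camera
from h import *
env.reach(*pose(109.1,.34)); env.grip(.034)
p,q=pose(109.1); print(env.movel(p,.06,stop_force=12))
env.grip(.018)
s=env.get_state();print(s["time"],s["tcp_pos"]-p,s["force"],s["opening"])
for n in("wrist","scene"):
    im,d=camera(n);cv2.imwrite(f"pics/{n}2.png",im)
E
```

```text
False
5.025 [6.56819517e-05 1.30590289e-05 2.00743866e-04] [-0.12774529  0.53278976  0.00201204] 0.01778333189597994
```

View pics/wrist2.png

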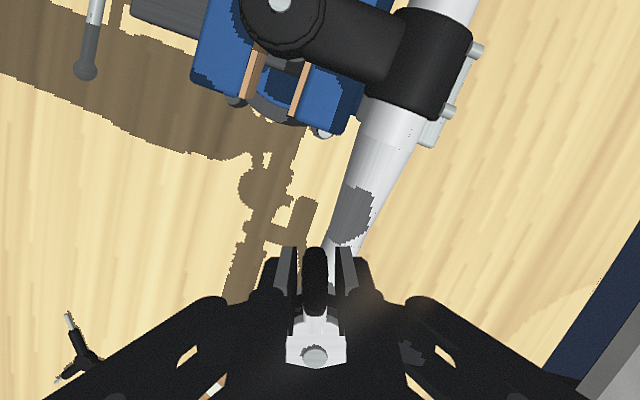

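The paddle, at (315,280), sits centred between the pads at x≈290 and x≈345, with nothing touching. Next I sweep to the slack stop.

```bash
python3 - <<'E'
from cell import calibration,env,camera
from h import *
for a in [121.1,133.1,145.1,157.1,169.1,181.1,190.1,199.1]:
    p,q=pose(a); r=env.movel(p,.05,rot=q,stop_force=25)
    s=env.get_state();print(a,r,round(s["time"],2),s["force"].round(1))
    if r: break
im,d=camera("wrist");cv2.imwrite("pics/w3.png",im)
E
```

```text
121.1 False 5.48 [-0.8  0.5  0.4]
133.1 False 5.84 [ 0.3  0.3 -0.3]
145.1 False 6.2 [-1.   0.3 -0.3]
157.1 False 6.56 [-0.3 -0.   0.6]
169.1 False 6.92 [-0.2  1.5  0. ]
181.1 False 7.28 [-0.1 -1.1  0.2]
190.1 False 7.58 [-0.2  1.  -0.1]
199.1 False 7.89 [-0.8 -0.2 -0. ]
```

View pics/w3.png

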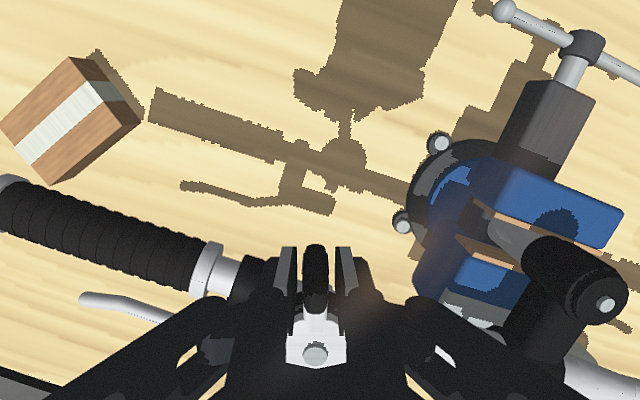

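The paddle is centred again at (315,278), which puts it in first. I'll confirm the stop with a light push, go back to centre and rest.

```bash
python3 - <<'E'
from cell import calibration,env,camera
from h import *
p,q=pose(Z0+8); r=env.movel(p,.02,rot=q,stop_force=10)
s=env.get_state();print(r,s["tcp_pos"],s["force"].round(1))
d=s["tcp_pos"][:2]-PIV;print("ang",np.degrees(np.arctan2(d[1],d[0]))%360)
p,q=pose(Z0);env.movel(p,.03,rot=q);env.dwell(.5)
s=env.get_state();print(s["time"],s["force"].round(1))
im,d=camera("wrist");cv2.imwrite("pics/w4.png",im[220:400,200:440])
E
```

```text
False [ 0.53836486 -0.05195683  0.27482543] [-1.4  5.   1.6]
ang 205.28804241583802
9.3083 [-0.1 -0.3 -0.5]
```

View pics/w4.png

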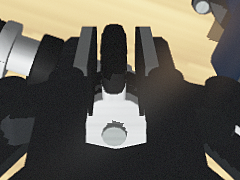

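```bash
cat > click.py <<'E'
import sys
from cell import calibration,env,camera
from h import *
k=int(sys.argv[1]); a=Z0-18*k
for b in (a+9,a-1,a):
    p,q=pose(b); r=env.movel(p,.03,rot=q,stop_force=25)
    s=env.get_state();print(b,r,round(s["time"],2),s["force"].round(1))
env.dwell(.6); s=env.get_state();print(s["time"],s["force"].round(1))
im,d=camera("wrist");cv2.imwrite(f"pics/click{k}.png",im)
E
python3 click.py 1
```

```text
190.1 False 9.77 [ 0.7 -1.3  1.2]
180.1 False 10.2 [ 0.9  0.5 -0.5]
181.1 False 10.45 [ 1.3 -0.1  0.9]
11.05 [-0.4  0.  -0.3]
```

View pics/click1.png

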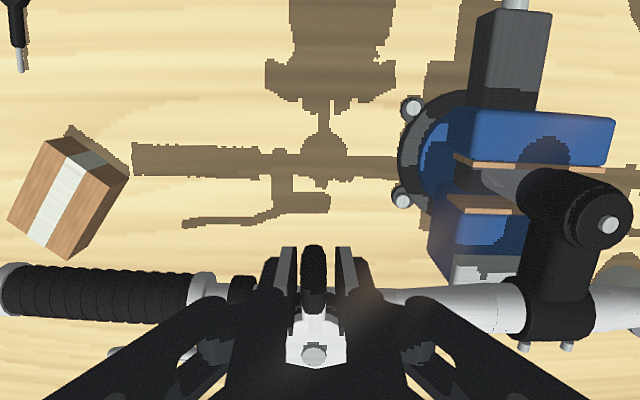

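The paddle is centred at (313,278) with the tool at the second-notch angle, so it clicked once and is free of the pads.

```bash
python3 click.py 2
```

```text
172.1 False 11.51 [ 0.2  0.9 -0.3]
162.1 False 11.94 [ 0.  -0.6 -0.4]
163.1 False 12.19 [ 0.3 -0.5  0.3]
12.7917 [0.  1.1 0.6]
```

View pics/click2.png

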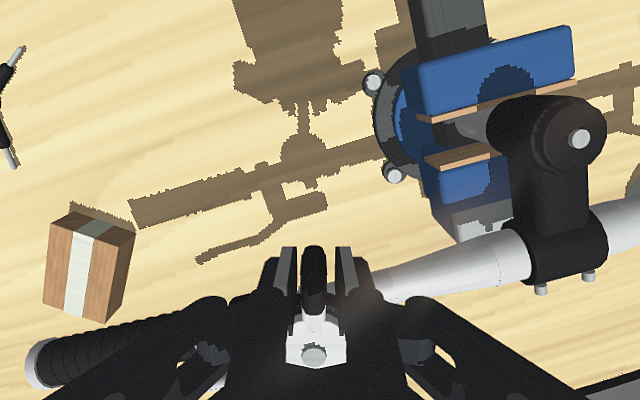

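The paddle is centred again at (313,278), now in third. Next is the last click.

```bash
python3 click.py 3
```

```text
154.1 False 13.25 [-0.9 -4.2  1. ]
144.1 False 13.68 [-1.   0.7 -0. ]
145.1 False 13.93 [-0.5 -0.2 -0.1]
14.5333 [-0.2 -0.6  0.3]
```

View pics/click3.png

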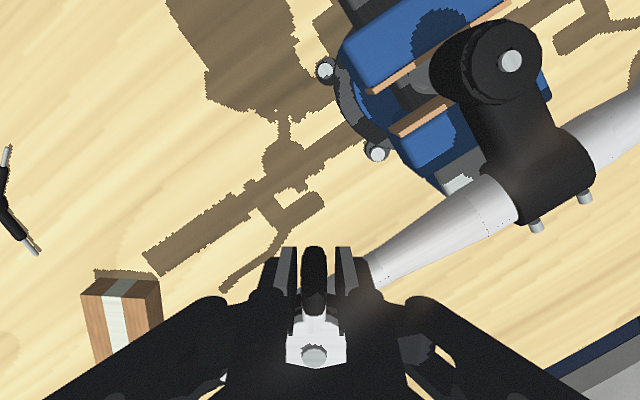

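It is centred in fourth at (313,278). I'll open the fingers slightly, lift straight up and measure.

```bash
python3 - <<'E'
from cell import calibration,env,camera
from h import *
env.grip(.03)
p,q=pose(145.1,.385); env.movel(p,.1)
a=np.radians(145.1)
env.movel(np.r_[PIV+.015*np.array([np.cos(a),np.sin(a)]),.385],.1);env.dwell(.2)
c=calibration("wrist");im,d=camera("wrist");cv2.imwrite("pics/w5.png",im)
im2,_=camera("scene");cv2.imwrite("pics/s5.png",im2)
vv,uu=np.mgrid[130:280,250:400]
W=np.array([px2w(c,(u,v),depth=d[v,u]) for u,v in zip(uu.ravel(),vv.ravel())])
m=(W[:,2]>.2155)&(W[:,2]<.232)&(np.hypot(*(W[:,:2]-PIV).T)<.07)
P=W[m].mean(0);dd=P[:2]-PIV
print(P,m.sum(),np.linalg.norm(dd),np.degrees(np.arctan2(dd[1],dd[0])),env.get_state()["time"])
a=cv2.imread("pics/scene0.png")
cv2.imwrite("pics/cmp5.png",np.vstack([a[120:320,180:480],im2[120:320,180:480]]))
E
```

```text
[ 0.54348803 -0.00455135  0.2232717 ] 489 0.04707992937489372 145.52615392313527 16.9
```

View pics/w5.png

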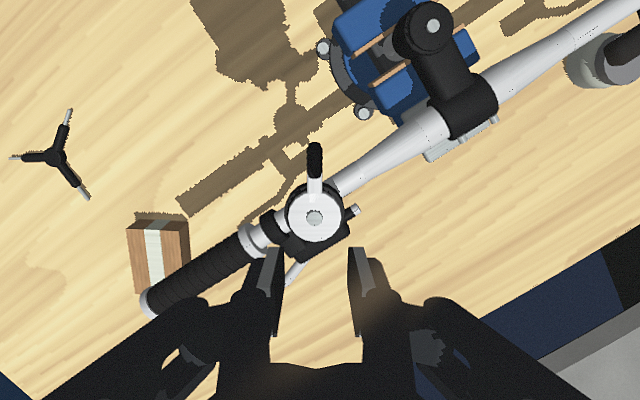

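View pics/cmp5.png

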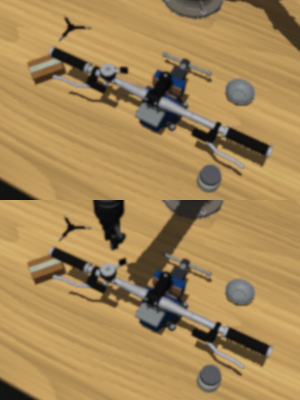

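The wrist view shows the paddle at (315,160), free of the fingers, at 145.5° against an expected 145.1°. In the scene comparison the wrench, carton, tub and dish have not moved. I'll hand it in.

```bash
python3 -c "
from cell import job,env
job.job_done();print(env.get_state()['time'])"
```

```text
the job is handed in; nothing more can be done
the job is handed in; nothing more can be done
```

The shifter is in fourth and the job is handed in. The lever started in sixth. I straddled the paddle loosely with the fingers, swept it back to the slack stop, let it rest there, then clicked it three notches clockwise with 0.6 s of rest in each.

- **Slack stop and notches:** after the stop and after each click, the wrist picture showed the paddle centred between the pads at the expected angle, with forces near zero. At the stop, a light further push met resistance at about 5 N and the lever did not move on.
- **Final position:** with the hand lifted clear, the lever measured 145.5° in the world frame against the expected 145.1°. That is about 0.935 rad against the 0.942 target.
- **Loose things:** comparing the scene picture with the first one by eye, the wrench, carton, tub and dish have not moved.
- **Time:** the clock read 16.9 s at the last check before I handed in, against the 43 s limit.

No check failed or disagreed.

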